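Close a tasting cup with the lid press and let the press up gently

ROBOT

A 7-joint arm with a two-finger parallel gripper is mounted at the origin on the work surface. World frame = base frame: x ahead of the robot, y to its left, z up, the work surface at z = 0. Lengths are in m, angles in rad, forces in N, time in s.
With the tool pointing down it reaches from about 0.425 to 0.875 m from the base axis. Payload 8.4 kg.
Tool frame: the origin (TCP) lies between the finger pads; the fingertips stand 19 mm ahead of it and the grasp point (between the pads) is the TCP; z points along the fingers, y is the direction in which the jaws open and shut (so a half turn about z gives the same grasp; the last joint's range is limited). The gripper opens to 87 mm and grips with 3 to 60 N. Pads are 19 mm wide; open, the fingers measure 117 mm over their backs; the gripper's body (75 mm by 190 mm) begins 51 mm behind the grasp point.
Start: joints at [1.121, 0.333, 0.04, 1.465, -0.013, 1.343, -0.059], TCP at [0.223, -0.61, 0.242] pointing down, gripper open.
Joint ranges: [-2.58, 2.58], [-0.38, 2.09], [-1.3, 1.39], [0.25, 2.4], [-1.5, 4.64], [0.08, 2.09], [-2.65, 2.65]. Speed limits (rad/s): [2.22, 2.22, 2.79, 2.79, 3.14, 3.14, 3.14].

INTERFACE

Orientations are given as a unit quaternion [x, y, z, w].
In Python, from plant import telemetry, get_image, ctrl, spotter gives the robot as it stands.
- The arm moves only by the shell command python3 -m handwheel 'ROWS' [FORCE]. ROWS is JSON, a list of rows, each an object with "angular": the turn, a rotation vector about the tool's x, y, z in rad, a list of three; "xyz": the shift along the tool's x, y, z in m, a list of three; "hand": the opening, from -1 (shut) to 1 (fully open). A call has 1 to 10 rows; each row shifts and turns the commanded pose from where the row before left it, along the tool's axes as they then stand; what a row does not reach is not made up. A row lasts 1/10 s, in which the tool goes at most 50 mm and 8.59 degrees, less where a joint would pass 70% of its speed; a pose out of reach is approached as far as the arm can. A call with a gripper value outside its range is refused whole. The fingers move at their own pace and stop on an object; FORCE is the grip in N (left out, the last holds). Time passes only in rows, so rows that do not move let the fingers close. It gives the time, the measured TCP pose, the force and the opening at its end, in the units of the state.
- telemetry.state(): the state, without advancing time (a new reading comes with each control period).
- get_image(name): name is "side" or "top"; returns a dict with "img" (384x512x3 uint8, red, green, blue), "camera_matrix" (3x3 intrinsics, pixels), "k1" (the pictures are not rectified: a ray, as slopes to the right and down, at radius r is drawn at 1 + k1 r^2 times it, then the intrinsics apply), "extrinsics" (4x4, takes a point from camera to world coordinates). Camera axes: x right, y down, z forward; pixel columns grow to the right and rows downward; lengths in m; the calibration is good to about 2 mm. A picture is of the moment at which its call begins. There is no depth.
- ctrl.sign_off(): hands the job in, once; it reports no verdict.
Trained networks look in a picture, given as the dict that the camera call returned (one of the last four; its "shot" number tells which), for a name from the list of things; names that differ only in an ending like _2 or _b are one class to them, and where a whole thing is asked for, a point or a joint stands for the part that bears it (a point fixed in the world has none). Each returns a list of dicts, best first, with "score" (0 to 1); they miss things now and then, are a little off and sometimes report something else, mostly with a low value. They report only what shows in the picture. A call takes as long as a camera call.
- spotter.find_in(picture, label): "point" ([row, column] in pixels, amid what is visible of it).
The state is a dict: "clock": time; "joints": joint angles; "dq": joint speeds; "tau": joint torques, N m; "tool_pos": TCP position; "tool_rot": TCP orientation; "wrist_force": force on the tool from outside, world axes, zero at the start; "ft_torque": the same for the moment, N m; "width": opening from 0.0 (shut) to 1.0 (fully open).
Only numpy, scipy, OpenCV 4.12 (cv2) and the standard library are available. Lean on these libraries where they do the work, as an engineer would, in place of code of your own. Each camera call takes 0.05 s, during which the arm holds its last target. There are 200 camera calls.

TASK

One of the two lid presses on the tasting counter has a paper cup standing in it with its lid only resting on top. Push that press's palm pad all the way down so the lid is fully seated on the cup, then stay on the pad and let it come back up slowly, over about two seconds, all the way to its top; never let it spring back on its own. Leave the empty press alone.

Things in the scene. Friction and masses are not known exactly. Their poses are not given: they have to be found in the camera images.
- ram_pad (a point): Centre of the top face of the palm pad of the LOADED press (cup in it; bolted down; white base 130 x 160 mm, two steel posts, white cross-bar 34 mm wide with its top at 168 mm). The pad: round, black, flat-topped, 54 mm across, on a vertical plunger above the bar; top face 228 mm above the table when up, 198 mm fully down. Pushed down from above with shut fingers. The point rides on it.
- ram (a joint): Downward travel of the loaded press's plunger in m: 0 = fully up (start), 0.030 = fully down on its stop. A return spring pushes up with 5 N at the top, rising evenly to 12.5 N at the bottom; seating the lid adds 3 N over the last 6 mm (about 16 N in all, plus a little with speed). Let go, it flies up at once.
- lid (a joint): How far the white lid (81 mm across) in the loaded press has been pushed onto the paper cup, in m: about 0 = only resting on the rim, 0.006 = fully seated. Only the plunger's foot reaches it, from 24 mm of plunger travel on; it stays where it is pushed.
- spare_ram_pad (a point): Centre of the top face of the palm pad of the EMPTY press, the same in build and size as the loaded one (pad top 228 mm above the table) but with no cup in it. To be left alone.

How it is judged:
On the way, in this order (a step that is already met when the one before it is completed fails the run):
1. the loaded press is pushed fully down and the lid is seated on the cup (value of joint ram above 0.027 m and value of joint lid above 0.004 m), for 0.1 s.
2. the pad has come back up to its top (value of joint ram below 0.003 m), for 0.2 s.
At the end, for the whole second after the job is handed in: The lid is pushed at least 4 of its 6 mm onto the cup, the loaded press's pad is back up within 3 mm of its top, and the empty press's pad is within 5 mm of where it was (value of joint lid above 0.004 m and value of joint ram below 0.003 m and distance of spare_ram_pad from where it was at the start of the episode below 0.005 m); the robot touches nothing.
It fails at once if the pad of the loaded press springs back: it rises faster than 0.1 m/s (velocity of joint ram below -0.1 m/s).
It fails at once if the empty press is operated: its pad is moved by more than 5 mm (distance of spare_ram_pad from where it was at the start of the episode above 0.005 m).
It also fails if it takes over 32 s, if anything falls off the work surface, if the arm or the gripper's body presses on something with over 40 N, if the wrist force passes 120 N, or if a joint passes its speed limit or range.

## Working session

There is one attempt and no reset: what is moved stays moved. The work goes in short steps, Python scripts to look and compute and a shell command to move; the robot and the scene stay as the last step left them, time stands still between calls to the robot, and variables do not carry over. Pictures are saved under pics/ and viewed, about 8 in all and at most 12, crops included, and the job is handed in when it is done.

```bash
mkdir -p pics
cat > h.py <<'E'
import numpy as np, cv2
from plant import telemetry, get_image, ctrl, spotter
def ray(p,rc):
    K=np.array(p["camera_matrix"]);T=np.array(p["extrinsics"])
    d=np.array([(rc[1]-K[0,2])/K[0,0],(rc[0]-K[1,2])/K[1,1]]);u=d.copy()
    for _ in range(30): u=d/(1+p["k1"]*(u@u))
    return T[:3,3],T[:3,:3]@np.r_[u,1]
def atz(p,rc,z):
    o,d=ray(p,rc);return o+d*(z-o[2])/d[2]
def tri(a,b):
    A=np.zeros((3,3));B=np.zeros(3)
    for o,d in (a,b):
        d=d/np.linalg.norm(d);M=np.eye(3)-np.outer(d,d);A+=M;B+=M@o
    return np.linalg.solve(A,B)
E
python3 - <<'E'
from h import *
s=telemetry.state();print({k:np.round(v,3).tolist() for k,v in s.items()})
P={}
for n in("side","top"):
    p=get_image(n);cv2.imwrite(f"pics/{n}0.png",p["img"][:,:,::-1]);print(n,np.round(p["extrinsics"],3).tolist())
    for l in("ram_pad","spare_ram_pad","lid"):
        for r in spotter.find_in(p,l): print(n,l,np.round(r["point"],1),round(r["score"],2),atz(p,r["point"],.228).round(3))
E
```

```text
{'clock': 0.0, 'joints': [1.121, 0.334, 0.04, 1.466, -0.013, 1.343, -0.058], 'dq': [0.001, 0.001, 0.0, 0.001, -0.001, -0.001, -0.001], 'tau': [-0.0, -65.636, 1.335, -40.381, -0.06, 0.045, 0.0], 'tool_pos': [0.223, -0.61, 0.241], 'tool_rot': [0.985, 0.175, -0.0, -0.001], 'wrist_force': [-0.375, 0.304, -0.122], 'ft_torque': [-0.016, 0.01, 0.07], 'width': 0.997}
side [[0.983, -0.148, 0.106, 0.453], [-0.182, -0.768, 0.614, -0.499], [-0.009, -0.623, -0.782, 0.821], [0.0, 0.0, 0.0, 1.0]]
side ram_pad [301.3 261.3] 0.74 [ 0.485 -0.255  0.228]
side spare_ram_pad [106.  240.3] 0.57 [0.522 0.239 0.228]
side spare_ram_pad [298.6 265. ] 0.47 [ 0.492 -0.251  0.228]
side lid [336.7 254.2] 0.94 [ 0.465 -0.308  0.228]
top [[-0.022, -0.983, 0.184, 0.364], [-0.999, 0.029, 0.033, -0.012], [-0.038, -0.183, -0.982, 1.145], [0.0, 0.0, 0.0, 1.0]]
top ram_pad [213.3 375.9] 0.66 [ 0.491 -0.239  0.228]
top spare_ram_pad [209.3 144.7] 0.77 [0.513 0.245 0.228]
top lid [229.2 367.3] 0.65 [ 0.459 -0.219  0.228]
```

View pics/top0.png

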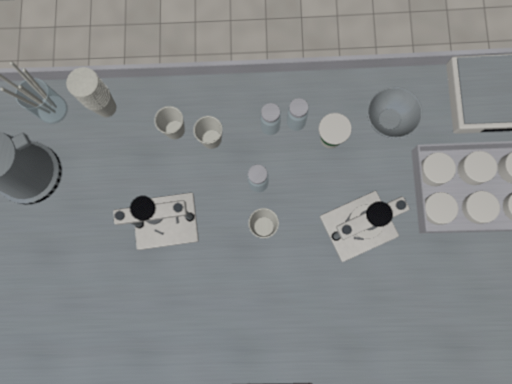

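View pics/side0.png

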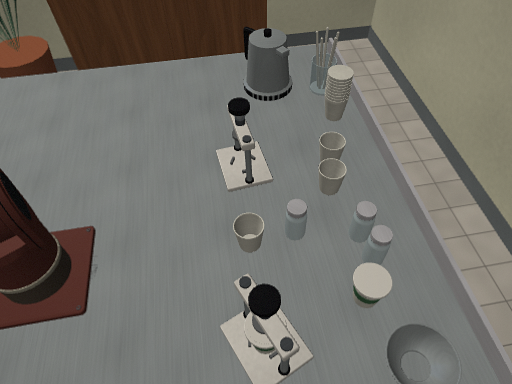

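The loaded press is the near-right one: pad at about (214,379) in the top picture and (299,265) in the side picture, row then column, with white lid and cup showing under its bar. The other press (208,143 in top) is empty. Next I segment the black pads for exact positions and zoom in to confirm the cup.

Run:
```python
from h import *
g={"side":[(300,265),(106,239)],"top":[(214,379),(208,143)]};R={}
for n in g:
    p=get_image(n);im=p["img"]
    m=(im.max(2)<28).astype(np.uint8)
    _,lab,st,c=cv2.connectedComponentsWithStats(m)
    for i,(r,q) in enumerate(g[n]):
        k=lab[r,q];ce=c[k][::-1]
        if k==0: print("none",n,i,im[r,q]);continue
        R[n,i]=ray(p,ce);print(n,i,st[k],ce.round(1),atz(p,ce,.228).round(4))
    crop=im[255:384,205:330] if n=="side" else im[180:270,310:420]
    cv2.imwrite(f"pics/{n}c.png",cv2.resize(crop[:,:,::-1],None,fx=4,fy=4,interpolation=2))
for i in(0,1):
    print(i,tri(R["side",i],R["top",i]).round(4))
s=telemetry.state();print(s["tool_pos"],s["tool_rot"])
```

```text
side 0 [249 285  32  34 834] [300.8 264.2] [ 0.4902 -0.2545  0.228 ]
side 1 [228  98  22  18 311] [106.6 238.6] [0.5171 0.2372 0.228 ]
top 0 [367 203  25  23 413] [213.6 379.2] [ 0.4907 -0.2455  0.228 ]
top 1 [131 197  23  23 403] [207.7 142.4] [0.517 0.25  0.228]
0 [ 0.4917 -0.249   0.2148]
1 [0.5188 0.2538 0.2147]
[ 0.22336058 -0.61035999  0.24150357] [ 9.84656147e-01  1.74505783e-01 -2.47088030e-06 -6.54425455e-05]
```

View pics/sidec.png

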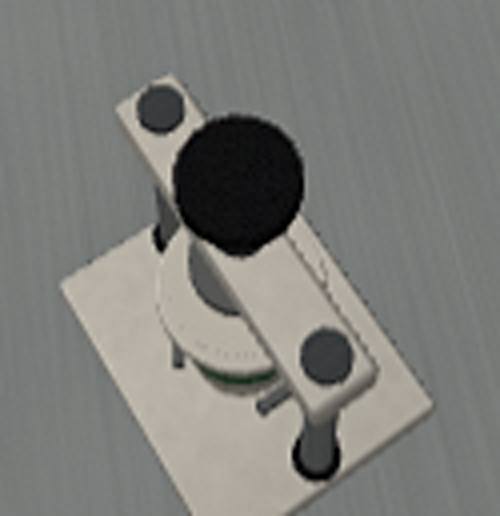

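The crop confirms it: a lidded cup stands under this press's bar (lid at crop row 290, column 240). The pad is at about (0.491, -0.248). I'll lift, shut the fingers and travel above it.

```bash
python3 -m handwheel '[{"xyz":[0,0,-0.04],"angular":[0,0,0],"hand":-1},{"xyz":[0,0,-0.04],"angular":[0,0,0],"hand":-1},{"xyz":[0.03,-0.02,0],"angular":[0,0,0],"hand":-1},{"xyz":[0.035,-0.023,0],"angular":[0,0,0],"hand":-1},{"xyz":[0.035,-0.023,0],"angular":[0,0,0],"hand":-1},{"xyz":[0.035,-0.023,0],"angular":[0,0,0],"hand":-1},{"xyz":[0.035,-0.023,0],"angular":[0,0,0],"hand":-1},{"xyz":[0.035,-0.023,0],"angular":[0,0,0],"hand":-1},{"xyz":[0.035,-0.023,0],"angular":[0,0,0],"hand":-1},{"xyz":[0.035,-0.023,0],"angular":[0,0,0],"hand":-1}]' 30
python3 -m handwheel '[{"xyz":[0.035,-0.023,0],"angular":[0,0,0],"hand":-1},{"xyz":[0.035,-0.023,0],"angular":[0,0,0],"hand":-1},{"xyz":[0.03,-0.02,0],"angular":[0,0,0],"hand":-1},{"xyz":[0,0,0],"angular":[0,0,0],"hand":-1},{"xyz":[0,0,0],"angular":[0,0,0],"hand":-1}]'
python3 - <<'E'
from h import *
from scipy.spatial.transform import Rotation as Ro
s=telemetry.state();R=Ro.from_quat(s["tool_rot"]).as_matrix()
print(s["clock"],s["tool_pos"],s["width"],R.round(3).tolist(),R.T@(np.array([.491,-.248,.228+.019+.02])-s["tool_pos"]),s["wrist_force"])
p=get_image("side");cv2.imwrite("pics/s2.png",p["img"][:,:,::-1])
E
```

```text
clock: 1.5
tool_pos: [0.4202, -0.3444, 0.3218]
tool_rot: [0.985, 0.174, 0.0, 0.0]
wrist_force: [0.1, -0.6, -0.2]
width: 0.174
clock: 2.0
tool_pos: [0.4909, -0.2491, 0.3216]
tool_rot: [0.985, 0.175, -0.0, 0.0]
wrist_force: [-0.6, 0.0, 0.8]
width: 0.004
2.0 [ 0.49087174 -0.2490701   0.32157727] 0.004342369101919132 [[0.938, 0.345, -0.0], [0.345, -0.938, -0.0], [-0.0, 0.0, -1.0]] [ 0.00050138 -0.00096618  0.05457706] [-0.59176464  0.03753669  0.843197  ]
```

View pics/s2.png

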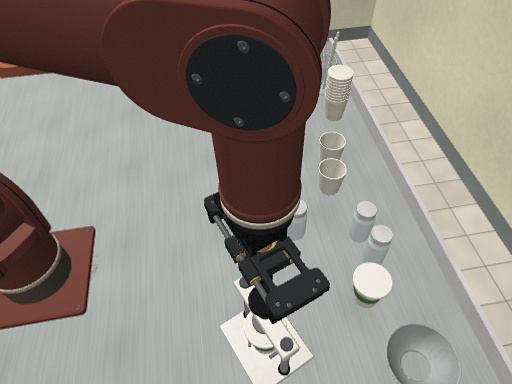

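The shut fingers stand directly over the pad (pad at about 303,262, partly hidden). Lowering to just above it, then down in small steps with force checks.

```bash
python3 -m handwheel '[{"xyz":[0,0,0.03],"angular":[0,0,0],"hand":-1},{"xyz":[0,0,0.025],"angular":[0,0,0],"hand":-1},{"xyz":[0,0,0.01],"angular":[0,0,0],"hand":-1},{"xyz":[0,0,0.005],"angular":[0,0,0],"hand":-1},{"xyz":[0,0,0.005],"angular":[0,0,0],"hand":-1},{"xyz":[0,0,0.004],"angular":[0,0,0],"hand":-1},{"xyz":[0,0,0.003],"angular":[0,0,0],"hand":-1},{"xyz":[0,0,0],"angular":[0,0,0],"hand":-1}]'
```

```text
clock: 2.85
tool_pos: [0.4908, -0.2503, 0.2401]
tool_rot: [0.985, 0.174, 0.0, 0.001]
wrist_force: [-1.3, -1.9, 4.2]
width: 0.004
```

```bash
python3 -m handwheel '[{"xyz":[0,0,0.004],"angular":[0,0,0],"hand":-1},{"xyz":[0,0,0.004],"angular":[0,0,0],"hand":-1},{"xyz":[0,0,0.004],"angular":[0,0,0],"hand":-1},{"xyz":[0,0,0.003],"angular":[0,0,0],"hand":-1},{"xyz":[0,0,0],"angular":[0,0,0],"hand":-1}]'; python3 -m handwheel '[{"xyz":[0,0,0.003],"angular":[0,0,0],"hand":-1},{"xyz":[0,0,0.003],"angular":[0,0,0],"hand":-1},{"xyz":[0,0,0.002],"angular":[0,0,0],"hand":-1},{"xyz":[0,0,0],"angular":[0,0,0],"hand":-1}]'
```

```text
clock: 3.35
tool_pos: [0.4909, -0.2503, 0.2255]
tool_rot: [0.985, 0.174, 0.0, 0.001]
wrist_force: [-2.7, -2.4, 8.5]
width: 0.009
clock: 3.75
tool_pos: [0.491, -0.2503, 0.2181]
tool_rot: [0.985, 0.174, 0.001, 0.001]
wrist_force: [-4.7, -1.8, 9.2]
width: 0.003
```

```bash
python3 -m handwheel '[{"xyz":[0,0,0.002],"angular":[0,0,0],"hand":-1},{"xyz":[0,0,0],"angular":[0,0,0],"hand":-1}]'; python3 -m handwheel '[{"xyz":[0,0,0.002],"angular":[0,0,0],"hand":-1},{"xyz":[0,0,0],"angular":[0,0,0],"hand":-1}]'
python3 - <<'E'
from h import *
p=get_image("side");cv2.imwrite("pics/s3.png",cv2.resize(p["img"][240:384,190:340,::-1],None,fx=4,fy=4,interpolation=2))
s=telemetry.state();print(s["tool_pos"],s["wrist_force"])
E
```

```text
clock: 3.95
tool_pos: [0.491, -0.2503, 0.2174]
tool_rot: [0.985, 0.174, 0.001, 0.001]
wrist_force: [-8.1, 0.5, 19.4]
width: 0.007
clock: 4.15
tool_pos: [0.4911, -0.2503, 0.2173]
tool_rot: [0.985, 0.174, 0.001, 0.002]
wrist_force: [-13.7, 3.6, 34.0]
width: 0.004
[ 0.49110352 -0.25034765  0.21726744] [-14.11021761   3.11900923  33.49352504]
```

View pics/s3.png

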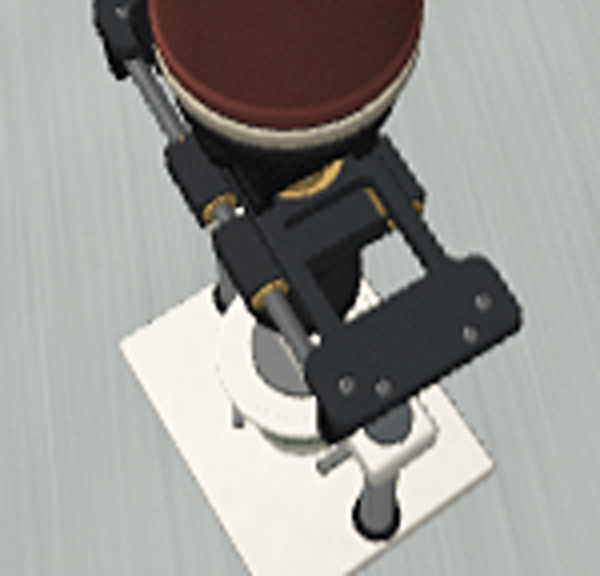

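The pad is on its stop: TCP z 0.2173 against 0.217 expected, and the force climbs to 33 N without further travel. The crop shows the foot on the lid and the lid low on the cup (crop about 370,275). Now the slow rise.

```bash
python3 -m handwheel '[{"xyz":[0,0,-0.0015],"angular":[0,0,0],"hand":-1},{"xyz":[0,0,-0.0015],"angular":[0,0,0],"hand":-1},{"xyz":[0,0,-0.0015],"angular":[0,0,0],"hand":-1},{"xyz":[0,0,-0.0015],"angular":[0,0,0],"hand":-1},{"xyz":[0,0,-0.0015],"angular":[0,0,0],"hand":-1},{"xyz":[0,0,-0.0015],"angular":[0,0,0],"hand":-1},{"xyz":[0,0,-0.0015],"angular":[0,0,0],"hand":-1},{"xyz":[0,0,-0.0015],"angular":[0,0,0],"hand":-1},{"xyz":[0,0,-0.0015],"angular":[0,0,0],"hand":-1},{"xyz":[0,0,-0.0015],"angular":[0,0,0],"hand":-1}]'
```

```text
clock: 5.2
tool_pos: [0.4909, -0.2503, 0.2289]
tool_rot: [0.985, 0.174, 0.001, 0.001]
wrist_force: [-2.6, -1.9, 7.8]
width: 0.001
```

```bash
python3 -m handwheel '[{"xyz":[0,0,-0.0015],"angular":[0,0,0],"hand":-1},{"xyz":[0,0,-0.0015],"angular":[0,0,0],"hand":-1},{"xyz":[0,0,-0.0015],"angular":[0,0,0],"hand":-1},{"xyz":[0,0,-0.0015],"angular":[0,0,0],"hand":-1},{"xyz":[0,0,-0.0015],"angular":[0,0,0],"hand":-1},{"xyz":[0,0,-0.0015],"angular":[0,0,0],"hand":-1},{"xyz":[0,0,-0.0015],"angular":[0,0,0],"hand":-1},{"xyz":[0,0,-0.0015],"angular":[0,0,0],"hand":-1},{"xyz":[0,0,-0.0015],"angular":[0,0,0],"hand":-1},{"xyz":[0,0,-0.0015],"angular":[0,0,0],"hand":-1}]'
```

```text
clock: 6.2
tool_pos: [0.4909, -0.2497, 0.2429]
tool_rot: [0.985, 0.174, 0.0, 0.0]
wrist_force: [0.2, -2.7, 3.8]
width: 0.006
```

Still in contact; about 5 mm remain.

```bash
python3 -m handwheel '[{"xyz":[0,0,-0.0015],"angular":[0,0,0],"hand":-1},{"xyz":[0,0,-0.0015],"angular":[0,0,0],"hand":-1},{"xyz":[0,0,-0.0015],"angular":[0,0,0],"hand":-1},{"xyz":[0,0,-0.0015],"angular":[0,0,0],"hand":-1},{"xyz":[0,0,-0.0015],"angular":[0,0,0],"hand":-1},{"xyz":[0,0,-0.0015],"angular":[0,0,0],"hand":-1},{"xyz":[0,0,0],"angular":[0,0,0],"hand":-1},{"xyz":[0,0,0],"angular":[0,0,0],"hand":-1}]'
```

```text
clock: 7.0
tool_pos: [0.4906, -0.2494, 0.2514]
tool_rot: [0.985, 0.175, -0.0, -0.0]
wrist_force: [-0.5, -0.2, -0.1]
width: 0.007
```

Force is zero and the tip is about 4 mm clear of the pad. Lifting away and moving aside to look.

```bash
python3 -m handwheel '[{"xyz":[0,0,-0.01],"angular":[0,0,0],"hand":-1},{"xyz":[0,0,-0.03],"angular":[0,0,0],"hand":-1},{"xyz":[0,0,-0.03],"angular":[0,0,0],"hand":-1},{"xyz":[-0.03,0.02,0],"angular":[0,0,0],"hand":-1},{"xyz":[-0.035,0.023,0],"angular":[0,0,0],"hand":-1},{"xyz":[-0.035,0.023,0],"angular":[0,0,0],"hand":-1},{"xyz":[-0.035,0.023,0],"angular":[0,0,0],"hand":-1},{"xyz":[-0.035,0.023,0],"angular":[0,0,0],"hand":-1},{"xyz":[-0.035,0.023,0],"angular":[0,0,0],"hand":-1},{"xyz":[-0.035,0.023,0],"angular":[0,0,0],"hand":-1}]'
python3 -m handwheel '[{"xyz":[-0.035,0.023,0],"angular":[0,0,0],"hand":-1},{"xyz":[-0.035,0.023,0],"angular":[0,0,0],"hand":-1},{"xyz":[0,0,0],"angular":[0,0,0],"hand":-1},{"xyz":[0,0,0],"angular":[0,0,0],"hand":-1},{"xyz":[0,0,0],"angular":[0,0,0],"hand":-1}]'
python3 - <<'E'
from h import *
R=[]
for n,r,q in(("side",300,265),("top",214,379)):
    p=get_image(n);im=p["img"]
    _,lab,st,c=cv2.connectedComponentsWithStats((im.max(2)<28).astype(np.uint8))
    k=lab[r,q];R.append(ray(p,c[k][::-1]));print(n,st[k],c[k].round(1))
    if n=="side": cv2.imwrite("pics/s4.png",cv2.resize(im[255:384,205:330,::-1],None,fx=4,fy=4,interpolation=2))
print(tri(*R).round(4))
E
```

```text
clock: 8.0
tool_pos: [0.3184, -0.4816, 0.3225]
tool_rot: [0.985, 0.175, 0.0, 0.0]
wrist_force: [1.0, -0.8, -0.2]
width: 0.002
clock: 8.5
tool_pos: [0.2708, -0.5469, 0.3219]
tool_rot: [0.985, 0.175, 0.0, -0.0]
wrist_force: [0.4, 0.6, -0.3]
width: 0.008
side [249 285  32  34 835] [264.2 300.8]
top [367 203  25  23 419] [379.1 213.5]
[ 0.4918 -0.2489  0.2144]
```

View pics/s4.png

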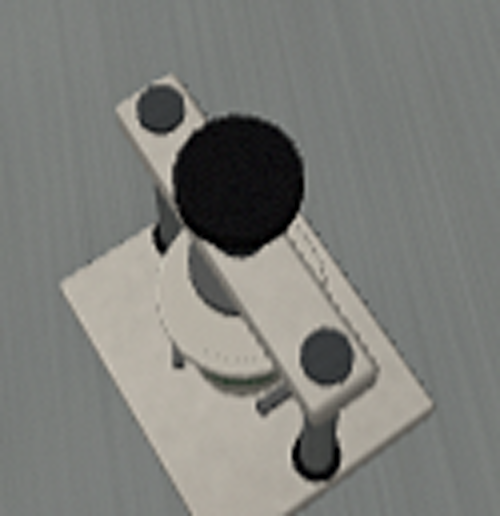

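The pad is back at the pixel position it started from (crop 185,238), and less of the green cup band shows below the lid (crop 380,240), so the lid sits lower. Handing in.

```bash
python3 -c "
from plant import ctrl
print(ctrl.sign_off())"
```

```text
the job is handed in; nothing more can be done
None
```

I pushed the loaded press (near x 0.491, y -0.249) fully down with shut fingers, let the pad up slowly, moved the arm clear and handed the job in. No verdict was reported.

- **Press down:** The pad reached its stop with the TCP at z 0.2173 m (0.217 expected). The force then climbed to about 34 N with no more travel.
- **Rise:** I let it up at about 15 mm/s, just over two seconds in all. Contact force fell steadily (7.8 N, then 3.8 N) to zero at the top.
- **Final state:** The pad is back at its starting pixels. Its triangulated height is 0.2144 m, against 0.2148 m before; both sit below 228 mm because the segmented blob includes the pad's side. The arm touches nothing, and the clock stood at about 8.6 s.
- **Lid:** It shows lower on the cup in the last picture. I did not measure its depth, and judge it seated because the plunger reached its stop.
- **Empty press:** The arm never went near it. I did not re-measure its pad.
- **Force readings:** They ran a few newtons below the stated spring force (9.2 N near the bottom, where about 15 N was expected). Up to 14 N of sideways force appeared at the stop. Neither changed the positions.

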